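Rock the angle gauge on a sprung stud block to its mark and hold

ROBOT

A 6-joint arm with a two-finger parallel gripper is mounted at the origin on the work surface. World frame = base frame: x ahead of the robot, y to its left, z up, the work surface at z = 0. Lengths are in mm, angles in rad, forces in N, time in s.
With the tool pointing down it reaches from about 325 to 750 mm from the base axis. Payload 7.6 kg.
Tool frame: the origin (TCP) lies between the finger pads; the fingertips stand bot.finger_overhang ahead of it and the grasp point (between the pads) is the TCP (bot.finger_overhang is the distance from the TCP to the fingertips, in mm); z points along the fingers, y is the line along which they close (so a half turn about z gives the same grasp; the last joint's range is limited). The gripper opens to 85 mm and grips with 20 to 120 N. Pads are 22 mm wide; open, the fingers measure 114 mm over their backs; the gripper's body (76 mm by 85 mm) begins 54 mm behind the grasp point. The pads swing forward as they close: fully open they stand 13 mm farther back than shut.
Start: joints at [1.065, 0.052, 1.401, -0, 1.689, -0.07], TCP at [221.607, 475.956, 250.323] pointing down, gripper open.
Joint ranges: [-2.9, 2.9], [-0.91, 2.17], [0.12, 2.37], [-1.06, 4.2], [0.26, 2.73], [-2.93, 2.93]. Speed limits (rad/s): [2.57, 2.57, 3.01, 3.14, 3.14, 3.14].

INTERFACE

Orientations are given as a unit quaternion [w, x, y, z].
In Python, from plant import bot, viewer, finish_job, models gives the robot as it stands.
- The arm moves only by the tool play_rows, never from a script. Its argument "steps" is text: rows parted by semicolons, each of 7 numbers parted by spaces: the turn, a rotation vector about the tool's x, y, z in rad, then the shift along the tool's x, y, z in cm, then the closure in counts, from 0 (fully open) to 255 (shut). In form: wx wy wz dx dy dz claw; .... A call has 1 to 20 rows; each row shifts and turns the commanded pose from where the row before left it, along the tool's axes as they then stand; what a row does not reach is not made up. A row lasts 1/8 s, in which the tool goes at most 62.5 mm and 10.7 degrees, less where a joint would pass 70% of its speed; a pose out of reach is approached as far as the arm can. A call is refused whole if a number of a shift passes 6.25 or a number of a turn 0.188, either way. A call with a gripper value outside its range is refused whole. The fingers move at their own pace and stop on an object; "newtons" is the grip in N (left out, the last holds). Time passes only in rows, so rows that do not move let the fingers close. It gives the time, the measured TCP pose, the force and the opening at its end, in the units of the state.
- bot.sense(): the state, without advancing time (a new reading comes with each control period).
- viewer.capture(name): name is "scene" or "top" or "wrist"; returns a dict with "image" (384x512x3 uint8, blue, green, red), "vfov" (degrees; the focal length in pixels is half the picture's height over the tangent of half this angle, whatever the lens; pixels are square), "cx", "cy" (the principal point, pixels), "dist_coeffs" ([k1, k2, p1, p2, k3] as OpenCV has them; the pictures are not rectified), "xyz" and "attitude" of the camera in the world; the wrist camera has in their place "T_tool_cam" (4x4, takes a point from camera to tool coordinates, whose origin is the TCP and whose axes are the flange's). Camera axes: x right, y up, looking along -z (the intrinsics and any distortion apply to the point x, -y, -z); pixel columns grow to the right and rows downward; lengths in mm; the calibration is good to about 2 mm. A picture is of the moment at which its call begins: read the wrist's pose just before it. There is no depth.
- finish_job(): hands the job in, once; it reports no verdict.
Trained networks look in a picture, given as the dict that the camera call returned (one of the last four; its "shot" number tells which), for a name from the list of things; names that differ only in an ending like _2 or _b are one class to them, and where a whole thing is asked for, a point or a joint stands for the part that bears it (a point fixed in the world has none). Each returns a list of dicts, best first, with "confidence" (0 to 1); they miss things now and then, are a little off and sometimes report something else, mostly with a low value. They report only what shows in the picture. A call takes as long as a camera call. They do not tell look-alikes from the thing itself.
- models.look_for(target, picture): "position" ([row, column] in pixels, amid what is visible of it).
- models.spot_point(target, picture): "position" ([row, column] in pixels: a listed point, or the origin of a listed thing).
The state is a dict: "time_s": time; "joint_positions": joint angles; "joint_vel": joint speeds; "joint_torque": joint torques, N m; "tcp_pos": TCP position; "orientation": TCP orientation; "force": force on the tool from outside, world axes, zero at the start; "wrist_torque": the same for the moment, N m; "width": finger opening in mm.
Only numpy, scipy, OpenCV 4.12 (cv2) and the standard library are available. Lean on these libraries where they do the work, as an engineer would, in place of code of your own. Each camera call takes 0.05 s, during which the arm holds its last target. There are 200 camera calls.

TASK

Pick up the angle gauge by the grip on top and lower it onto the rocking stud block, wide hole over the thick pin and narrow hole over the thin pin, until its backplate rests flush. Then rock gauge and block together until the gauge's freely swinging pointer settles on the mark tab, and finish while still gripping the gauge and holding it still like that (the block springs back if let go) so that a workmate could clamp the block. Leave the wood offcut, the plastic tub and the marker pen alone.

Things in the scene. Friction and masses are not known exactly. Their poses are not given: they have to be found in the camera images.
- gauge: Loose angle gauge, about 0.45 kg, upright. Origin: centre of its backplate's underside; x out of the dial face (+x = away from robot at yaw 0), z up. Steel backplate 50 (x) x 156 (y) x 8 mm, through holes at y = +60 (15 mm wide) and y = -60 (11 mm wide): fits one way only. Aluminium face 10 x 96 mm up to z = 95, white scale on +x side. Black top grip 40 (x) x 14 (y) mm, z = 93 to 139.
- grip (a point): Point in the middle of the gauge's black top grip, on the gauge's z axis, 118 mm above the backplate's underside; pinch across the 14 mm thickness (gauge y).
- pointer (a joint): Angle (rad) of the swinging pointer, a pendulum on the face's +x side, pivot at z = 80 mm, axis gauge x. 0: along gauge -z; positive: right-handed about gauge x, tip towards gauge +y. It hangs plumb, so rolling the gauge by +a about its x makes it read -a; it swings for about half a second after a move.
- pointer_tip (a point): Lower tip of the pointer, 50 mm from its pivot; its own z axis points from the tip up to the pivot.
- mark (a joint): Angle (rad) of the mark: same axis, zero and sign as pointer; the pointer is on the mark when both read the same. The mark is a dark steel tab 9 mm wide, 12 mm long, just outside the pointer tip's path (50 to 62 mm from the pivot), preset between 0.12 and 0.32; it stays as set.
- mark_tip (a point): Middle of the mark's inner end, 50 mm from the pivot: the point where the pointer's tip should come to rest.
- stand: Fixed stand of the rocking stud block: dark steel foot 110 (x) x 150 (y) x 10 mm, two bearing cheeks 44 mm wide (y), up to z = 60, at x = +-36. Origin: centre of its underside, on the bench; x along the axle, z up. Gauge seated the right way round: gauge x points the same way as stand x.
- axle (a point): Centre of the axle about which the block rocks, 55 mm above the bench, axle along the stand's x.
- stud (a joint): Rocking angle (rad) of the wooden stud block, right-handed about the stand's x (positive: the +y end is up), range -0.45 to 0.35. A centring spring of 2.0 N m/rad holds the empty block crooked at about 0.12; with the gauge on and let go about 0.14. It yields to a light push.
- seat (a point): Middle of the flat top (56 x 156 mm) of the wooden stud block, 12 mm above the axle in the block's frame; x along the axle, y along the block, z normal to the top. Two steel pins, 15 mm tall, upper 5 mm tapered: 12 mm thick at y = +60, 8 mm thick at y = -60. Gauge seated: its origin lies here, axes parallel.
- offcut: Bystander: loose wooden joist offcut, 70 x 220 x 45 mm.
- tub: Bystander: loose clear plastic tub, 130 x 100 x 45 mm.
- marker: Bystander: loose black marker pen, 135 mm long, 14 mm thick.
Things that resemble listed ones, but are neither listed nor needed, are in the scene too. Leave any orange look-alike of the gauge alone. Leave any turquoise look-alike of the stand alone.

How it is judged:
By the outcome, as a careful person would: the job done as asked, in the order asked, and still so for the second after the job is handed in, while the arm keeps its last pose, push and grip.
It also fails if it takes over 48 s, if anything falls off the work surface, if the arm or the gripper's body presses on something with over 40 N, if the wrist force passes 120 N, or if a joint passes its speed limit or range.

## Working session

There is one attempt and no reset: what is moved stays moved. The work goes in short steps, Python scripts to look and compute and a tool call to move; the robot and the scene stay as the last step left them, time stands still between calls to the robot, and variables do not carry over. Pictures are saved under pics/ and viewed, on a budget of 10 in all, crops included, one or two more only if the job needs it, and the job is handed in when it is done.

Besides the shell and the picture viewer there is one more tool, called after ">>>" in YAML: its name, and indented under it one key for each argument. play_rows: Moves the arm, as the interface text tells. Its arguments: {"type":"object","properties":{"steps":{"type":"string"},"newtons":{"type":"number"}},"required":["steps"]}

```bash
ls; mkdir -p pics
cat > h.py <<'E'
import numpy as np, cv2
from scipy.spatial.transform import Rotation as R
from plant import bot, viewer, models
def rot(q): return R.from_quat([q[1],q[2],q[3],q[0]]).as_matrix()
def cam(name):
    s=bot.sense(); p=viewer.capture(name)
    if name=="wrist":
        T=np.eye(4);T[:3,:3]=rot(s["orientation"]);T[:3,3]=s["tcp_pos"]
        p["T"]=T@np.array(p["T_tool_cam"])
    else:
        T=np.eye(4);T[:3,:3]=rot(p["attitude"]);T[:3,3]=p["xyz"];p["T"]=T
    f=p["image"].shape[0]/2/np.tan(np.radians(p["vfov"])/2)
    p["K"]=np.array([[f,0,p["cx"]],[0,f,p["cy"]],[0,0,1.]]);p["D"]=np.array(p["dist_coeffs"],float)
    return p
def ray(p,rc):
    u=cv2.undistortPoints(np.array([[[rc[1],rc[0]]]],float),p["K"],p["D"])[0,0]
    d=p["T"][:3,:3]@np.array([u[0],-u[1],-1.]);return p["T"][:3,3],d/np.linalg.norm(d)
def onz(p,rc,z):
    o,d=ray(p,rc);return o+d*(z-o[2])/d[2]
def tri(l):
    A=np.zeros((3,3));b=np.zeros(3)
    for o,d in l:
        M=np.eye(3)-np.outer(d,d);A+=M;b+=M@o
    x=np.linalg.solve(A,b);return x,[float(np.linalg.norm((np.eye(3)-np.outer(d,d))@(x-o))) for o,d in l]
def proj(p,X):
    c=(np.atleast_2d(X)-p["T"][:3,3])@p["T"][:3,:3];c=c*[1,-1,-1]
    return cv2.projectPoints(c,np.zeros(3),np.zeros(3),p["K"],p["D"])[0][:,0]
E
python3 - <<'E'
from h import *
np.set_printoptions(precision=1,suppress=True)
print(bot.finger_overhang, bot.sense()["orientation"])
ims=[]
for n in ["scene","top"]:
    p=cam(n);ims.append(p["image"]);print(n,p["T"][:3,3],-p["T"][:3,2])
    for t in ["gauge","stand","grip","seat","axle","pointer_tip","mark_tip"]:
        print(t,[(np.round(d["position"]).tolist(),round(d["confidence"],2)) for d in models.spot_point(t,p)])
cv2.imwrite("pics/a.png",cv2.resize(np.vstack(ims),(448,600)[::1] if 0 else (400,600)))
cv2.imwrite("pics/s.png",cv2.resize(ims[0],(800,600)));cv2.imwrite("pics/t.png",cv2.resize(ims[1],(800,600)))
E
```

```text
pics
19.0 [-0.   0.2  1.  -0. ]
scene [1079.7 -351.2  845.2] [-0.6  0.4 -0.7]
gauge [([195.0, 281.0], 0.64)]
stand [([205.0, 143.0], 0.57)]
grip [([132.0, 268.0], 0.75), ([169.0, 287.0], 0.61)]
seat [([231.0, 187.0], 0.92), ([197.0, 141.0], 0.88)]
axle [([199.0, 140.0], 0.72), ([235.0, 190.0], 0.57)]
pointer_tip [([190.0, 285.0], 0.4), ([232.0, 189.0], 0.29)]
mark_tip []
top [ 377.4   -3.1 1228. ] [ 0.1  0.  -1. ]
gauge [([244.0, 213.0], 0.83), ([196.0, 228.0], 0.65)]
stand [([256.0, 336.0], 0.81), ([194.0, 324.0], 0.65)]
grip [([247.0, 209.0], 0.94), ([194.0, 228.0], 0.79)]
seat [([191.0, 324.0], 0.84)]
axle [([196.0, 322.0], 0.89), ([255.0, 341.0], 0.88), ([184.0, 135.0], 0.32)]
pointer_tip []
mark_tip []
```

View pics/s.png

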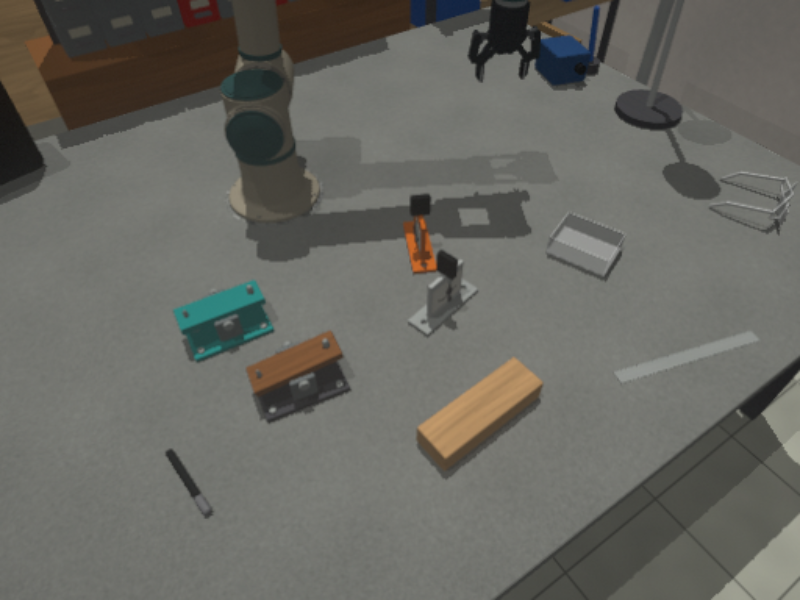

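View pics/t.png

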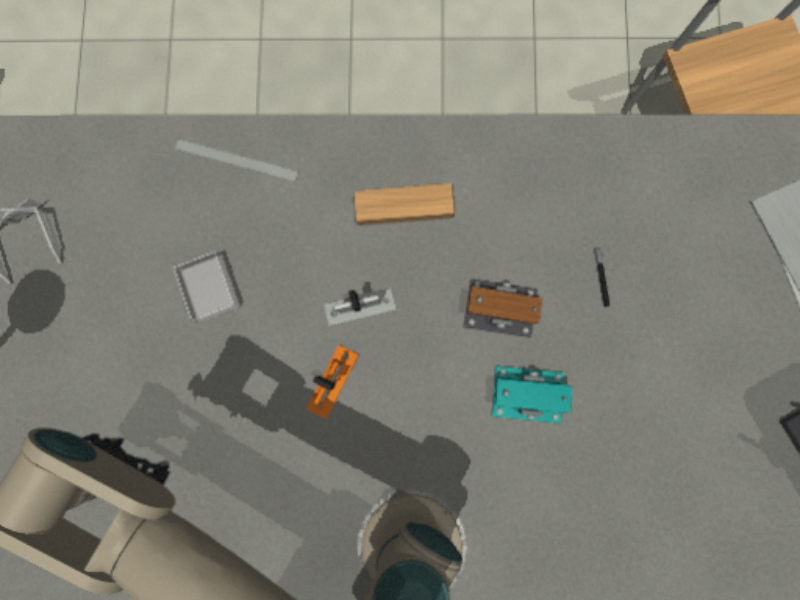

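Candidates (row, col at 512×384). Gauge in top view: grey (192,228), orange look-alike (246,212). Gauge in scene view: grey (185,285), orange (140,268). Stand in top view: dark with brown block (196,323), turquoise look-alike (255,340). I choose the grey gauge and the dark stand, and will check them in close crops.

Run:
```python
from h import *
np.set_printoptions(precision=1,suppress=True)
S=cam("scene");T=cam("top")
for t,(a,b) in {"grip":((169,287),(194,228)),"seat":((231,187),(191,324)),"axle":((235,190),(196,322))}.items():
    print(t,tri([ray(S,a),ray(T,b)]))
a=S["image"][145:220,250:320];b=T["image"][165:220,195:360]
c=S["image"][205:275,150:230]
u=lambda i,k:cv2.resize(i,None,fx=k,fy=k,interpolation=cv2.INTER_CUBIC)
B=u(b,4.8);A=u(a,4.3);C=u(c,4.3)
o=np.zeros((600,800,3),np.uint8);o[:B.shape[0],:B.shape[1]]=B
o[270:270+A.shape[0],:A.shape[1]]=A;o[270:270+C.shape[0],400:400+C.shape[1]]=C
cv2.imwrite("pics/c1.png",o)
print(bot.sense()["tcp_pos"],rot(bot.sense()["orientation"]))
```

```text
grip (array([511.4, 121. , 116. ]), [5.329456251380135, 5.329456251380155])
seat (array([ 524.4, -197.8,   80.8]), [2.2861963674366836, 2.286196367436738])
axle (array([ 513.3, -193.4,   45.6]), [1.4027215461447773, 1.4027215461447806])
[221.6 476.  250.3] [[-0.9  0.4  0. ]
 [ 0.4  0.9  0. ]
 [-0.   0.  -1. ]]
```

View pics/c1.png

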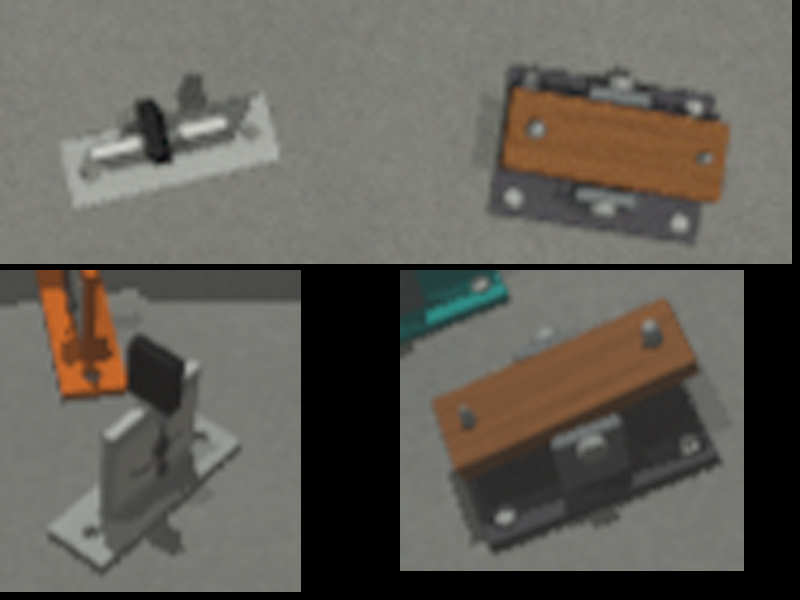

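The crop confirms the choice. The grey gauge has its dial face and pointer towards the scene camera (world +x), at a small positive yaw. The brown block on the dark foot has its thick pin at world +y, so gauge x matches stand x and the fit is the right way round. Next I'll go above the gauge and look with the wrist camera.

```bash
cat >> h.py <<'E'
def plan(X,yaw,tilt=0):
    "tool down, tool y along gauge y: returns shift (cm, current tool axes), turn vector"
    s=bot.sense();Rc=rot(s["orientation"])
    Rt=R.from_euler("z",yaw).as_matrix()@R.from_euler("x",tilt).as_matrix()@np.diag([-1.,1,-1])
    print("shift cm",np.round(Rc.T@(np.array(X)-s["tcp_pos"])/10,3),"turn",np.round(R.from_matrix(Rc.T@Rt).as_rotvec(),4),"tcp",np.round(s["tcp_pos"],1))
E
python3 - <<'E'
from h import *
np.set_printoptions(precision=2,suppress=True)
p=cam("wrist");print(np.array(p["T_tool_cam"]),p["vfov"])
plan([511,121,330],0.2)
E
```

```text
[[  -0.      0.95    0.31   80.43]
 [   1.      0.     -0.      0.5 ]
 [  -0.      0.31   -0.95 -123.67]
 [   0.      0.      0.      1.  ]] 66.68882062091843
shift cm [-41.22 -19.96  -7.97] turn [ 0.    0.   -0.64] tcp [221.6 475.9 250.3]
```

>>> play_rows:
  steps: "0 0 0 -3.43 -1.66 -0.66 0;0 0 0 -3.43 -1.66 -0.66 0;0 0 0 -3.43 -1.66 -0.66 0;0 0 0 -3.43 -1.66 -0.66 0;0 0 0 -3.43 -1.66 -0.66 0;0 0 0 -3.43 -1.66 -0.66 0;0 0 0 -3.43 -1.66 -0.66 0;0 0 0 -3.43 -1.66 -0.66 0;0 0 0 -3.43 -1.66 -0.66 0;0 0 0 -3.43 -1.66 -0.66 0;0 0 0 -3.43 -1.66 -0.66 0;0 0 0 -3.43 -1.66 -0.66 0;0 0 -0.16 0 0 0 0;0 0 -0.16 0 0 0 0;0 0 -0.16 0 0 0 0;0 0 -0.16 0 0 0 0"

```text
time_s: 2.95
tcp_pos: [510.7, 121.6, 329.5]
orientation: [0.0, -0.104, 0.995, 0.0]
force: [0.7, -0.9, 0.7]
width: 85.4
```

Run:
```python
from h import *
np.set_printoptions(precision=1,suppress=True)
W=cam("wrist");S=cam("scene");T=cam("top")
for t in ["gauge","grip"]:
  L={}
  for n,p in dict(W=W,S=S,T=T).items():
    L[n]=[(np.round(d["position"],1).tolist(),round(d["confidence"],2)) for d in models.spot_point(t,p)]
    print(t,n,L[n])
# gauge plate long edges in wrist: print expected corners
cv2.imwrite("pics/w1.png",cv2.resize(W["image"],(800,600)))
plan([511,121,330],0.2)
```

```text
gauge W [([147.8, 258.4], 0.91), ([45.9, 317.6], 0.85), ([109.2, 21.7], 0.38)]
gauge S [([196.3, 281.4], 0.87), ([156.2, 270.8], 0.6)]
gauge T [([194.9, 227.5], 0.75)]
grip W [([29.0, 341.0], 0.9), ([168.2, 254.6], 0.75)]
grip S [([168.2, 288.6], 0.91), ([130.3, 269.3], 0.72)]
grip T [([194.5, 227.5], 0.89), ([187.5, 135.9], 0.3)]
shift cm [-0.  -0.1 -0. ] turn [0. 0. 0.] tcp [510.6 121.6 329.5]
```

View pics/w1.png

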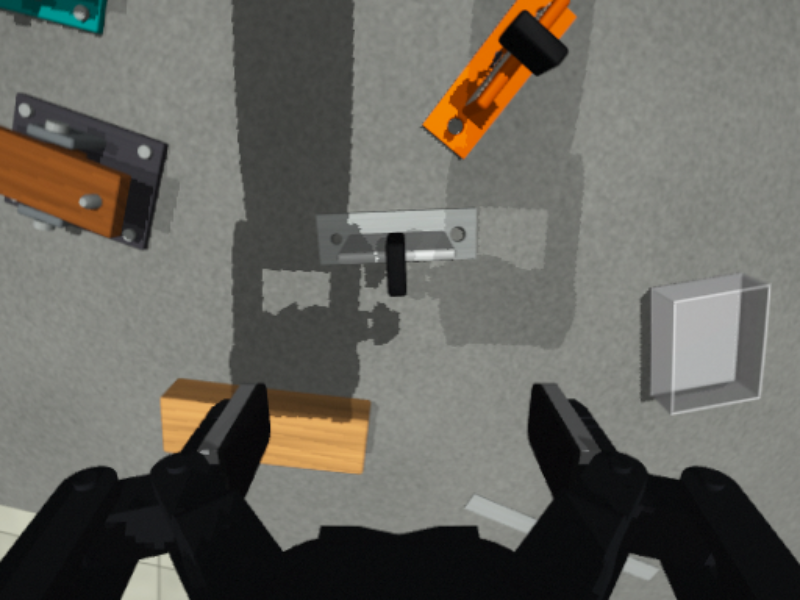

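The wrist view shows the grey gauge with corners near (317,215), (478,208), (478,260) and (320,265) in the 800×600 picture, and holes at (336,239) for the small one and (458,234) for the wide one. The wide hole is on the +y side.

Run:
```python
from h import *
np.set_printoptions(precision=2,suppress=True)
W=cam("wrist");S=cam("scene");T=cam("top");k=.64
c=[onz(W,(r*k,q*k),8) for q,r in [(317,215),(478,208),(478,260),(320,265)]]
h=[onz(W,(r*k,q*k),8) for q,r in [(336,239),(458,234)]]
yaw=lambda a,b:np.arctan2(-(b-a)[0],(b-a)[1])
print(np.array(c),np.mean(c,0),yaw(c[0],c[1]),yaw(c[3],c[2]));print(np.array(h),np.mean(h,0),yaw(*h))
print("grip",tri([ray(W,(168.2,254.6)),ray(S,(168.2,288.6)),ray(T,(194.5,227.5))]), onz(W,(168.2,254.6),118))
print("gauge",tri([ray(W,(147.8,258.4)),ray(S,(196.3,281.4)),ray(T,(194.9,227.5))]),onz(W,(147.8,258.4),0))
```

```text
[[509.06  41.26   8.  ]
 [470.9  193.15   8.  ]
 [521.06 206.22   8.  ]
 [558.11  51.72   8.  ]] [514.78 123.09   8.  ] 0.24612531021352116 0.23537145631449274
[[528.74  63.28   8.  ]
 [499.6  180.2    8.  ]] [514.17 121.74   8.  ] 0.24422637519322263
grip (array([512.07, 123.28, 118.47]), [1.466333641602858, 7.4703317651313865, 7.677167715238091]) [513.47 122.55 118.  ]
gauge (array([511.8 , 125.35,  -1.93]), [3.5385431278061463, 9.050117612844211, 9.103854187797678]) [508.82 127.62   0.  ]
```

Run:
```python
from h import *
plan([514,122.5,120],0.242)
```

```text
shift cm [-3.460e-01  1.700e-02  2.095e+01] turn [ 0.0001  0.0001 -0.0383] tcp [510.6 121.6 329.5]
```

>>> play_rows:
  steps: "0 0 0 -0.35 0.02 0.95 0;0 0 -0.034 0 0 4 0;0 0 0 0 0 4 0;0 0 0 0 0 4 0;0 0 0 0 0 3 0;0 0 0 0 0 2 0;0 0 0 0 0 2 0;0 0 0 0 0 1 0;0 0 0 0 0 0 0;0 0 0 0 0 0 90;0 0 0 0 0 0 140;0 0 0 0 0 0 180;0 0 0 0 0 0 255;0 0 0 0 0 0 255;0 0 0 0 0 0 255;0 0 0 0 0 0 255;0 0 0 0 0 0 255"
  newtons: 60

```text
time_s: 5.68
tcp_pos: [514.2, 122.4, 120.2]
orientation: [0.0, -0.119, 0.993, -0.0]
force: [0.1, -2.2, 2.4]
width: 13.2
```

Run:
```python
from h import *
s=bot.sense();print(s["force"],s["wrist_torque"])
plan([514,122.5,120],0.242)
```

```text
[ 0.05945076 -2.21032169  2.4250634 ] [-0.30965105  0.05092271 -0.05506164]
shift cm [0.013 0.015 0.023] turn [-0.0003  0.0004 -0.0039] tcp [514.2 122.4 120.2]
```

>>> play_rows:
  steps: "0 0 0 0 0 -0.5 255;0 0 0 0 0 -1 255;0 0 0 0 0 -2.5 255;0 0 0 0 0 -4 255;0 0 0 0 0 -4 255;0 0 0 0 0 -4 255;0 0 0 0 0 -4 255;0 0 0.09 0 0 -2 255;0 0 0.09 0 0 0 255;0 0 0.09 0 0 0 255;0 0 0.08 0 0 0 255;0 0 0 0 -2 0 255;0 0 0 0 -3.5 0 255;0 0 0 0 -3.5 0 255;0 0 0 0 -3 0 255;0 0 0 0 -2 0 255;0 0 0 0 -1 0 255;0 0 0 0 0 0 255;0 0 0 0 0 0 255"

```text
time_s: 8.05
tcp_pos: [497.3, -26.0, 340.0]
orientation: [-0.0, 0.055, 0.998, 0.0]
force: [-0.4, -0.6, -4.6]
width: 13.7
```

Run:
```python
from h import *
np.set_printoptions(precision=1,suppress=True)
s=bot.sense();print(s["force"],s["wrist_torque"],s["width"]);plan([513,-193,330],-0.11)
W=cam("wrist");S=cam("scene");T=cam("top")
for t in ["stand","seat","axle","pointer_tip","mark_tip","gauge"]:
  for n,p in dict(W=W,S=S,T=T).items():
    print(t,n,[(np.round(d["position"],1).tolist(),round(d["confidence"],2)) for d in models.spot_point(t,p)])
import pickle
pickle.dump([W,S,T],open("p2.pkl","wb"))
cv2.imwrite("pics/w2.png",cv2.resize(W["image"],(800,600)))
u=cv2.resize(S["image"][100:280,130:290],None,fx=3.3,fy=3.3,interpolation=cv2.INTER_CUBIC);print(u.shape)
cv2.imwrite("pics/s2.png",u)
```

```text
[-0.4 -0.6 -4.6] [ 0. -0. -0.] 13.726214470235783
shift cm [ -3.4 -16.4   1. ] turn [ 0. -0. -0.] tcp [497.3 -26.  340. ]
stand W [([169.3, 157.1], 0.63), ([46.9, 88.4], 0.61), ([210.6, 35.7], 0.52)]
stand S [([242.0, 187.2], 0.68), ([210.5, 145.9], 0.58), ([231.3, 188.5], 0.42)]
stand T [([193.9, 326.1], 0.97), ([252.3, 337.0], 0.74)]
seat W [([179.7, 137.9], 0.88), ([45.2, 63.5], 0.73)]
seat S [([229.4, 184.7], 0.88), ([195.6, 139.7], 0.63)]
seat T [([251.9, 341.5], 0.77), ([191.4, 320.5], 0.69), ([129.6, 258.5], 0.39)]
axle W [([45.7, 69.1], 0.63)]
axle S [([197.5, 139.5], 0.95), ([234.5, 188.7], 0.67)]
axle T [([195.2, 322.8], 0.95), ([250.0, 344.9], 0.62)]
pointer_tip W [([25.1, 383.5], 0.53)]
pointer_tip S [([151.3, 237.5], 0.39)]
pointer_tip T []
mark_tip W [([23.6, 384.6], 0.47)]
mark_tip S []
mark_tip T []
gauge W [([31.8, 380.4], 0.88), ([189.7, 258.8], 0.79), ([167.3, 156.4], 0.45)]
gauge S [([157.9, 234.1], 0.87), ([159.1, 269.2], 0.72)]
gauge T [([244.7, 212.2], 0.82), ([195.0, 273.6], 0.65)]
(594, 528, 3)
```

View pics/w2.png

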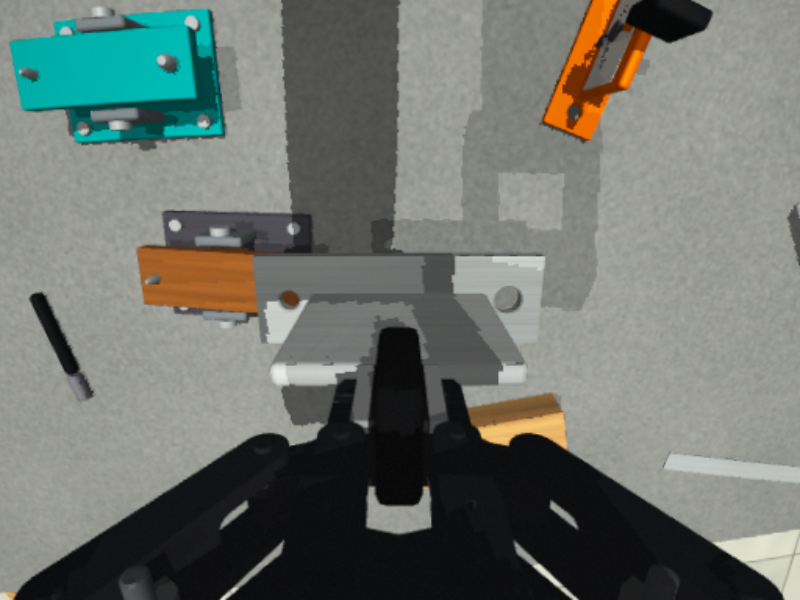

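View pics/s2.png

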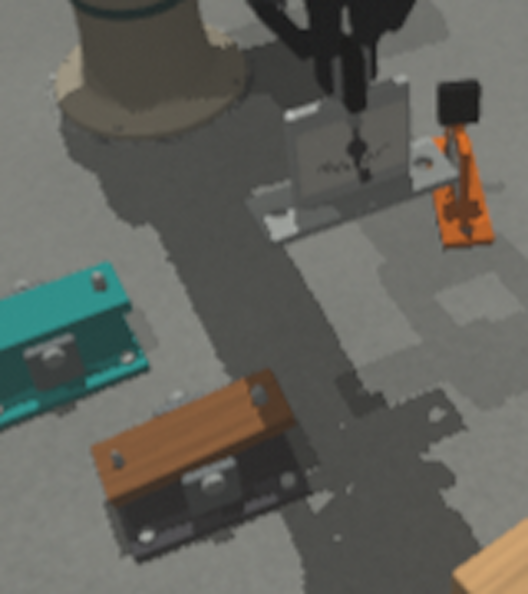

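Wrist view: the gauge hangs straight in the gripper, with its holes at (290,299) and (508,298). The stand is partly hidden, with the thin pin at (152,279). I'll shift aside to uncover the whole stand.

>>> play_rows:
  steps: "0 0 0 0 2 0 255;0 0 0 0 2.5 0 255;0 0 0 0 0.5 0 255;0 0 0 0 0 0 255;0 0 0 0 0 0 255;0 0 0 0 0 0 255"

```text
time_s: 9.85
tcp_pos: [502.9, 22.6, 340.0]
orientation: [0.0, 0.056, 0.998, -0.0]
force: [-0.8, -0.0, -4.0]
width: 13.2
```

Run:
```python
from h import *
np.set_printoptions(precision=1,suppress=True)
W=cam("wrist");S=cam("scene");T=cam("top")
import pickle;pickle.dump([W,S,T],open("p3.pkl","wb"))
o=np.zeros((600,800,3),np.uint8)
u=lambda i,k:cv2.resize(i,None,fx=k,fy=k,interpolation=cv2.INTER_CUBIC)
def put(i,x,y): o[y:y+i.shape[0],x:x+i.shape[1]]=i
put(u(W["image"][120:220,30:190],5)[:330],0,0)   # 800x500 -> cut
put(u(S["image"][205:275,150:230],3.8),0,334)
put(u(T["image"][170:222,290:355],5),330,334)
put(u(S["image"][110:180,215:265],3)[:260],660,334)
cv2.imwrite("pics/c3.png",o[:, :800])
```

```text
Traceback (most recent call last):
ValueError: could not broadcast input array from shape (210,150,3) into shape (210,140,3)
```

Run:
```python
from h import *
import pickle;W,S,T=pickle.load(open("p3.pkl","rb"))
o=np.zeros((600,800,3),np.uint8)
u=lambda i,k:cv2.resize(i,None,fx=k,fy=k,interpolation=cv2.INTER_CUBIC)
def put(i,x,y): o[y:y+i.shape[0],x:x+i.shape[1]]=i
put(u(W["image"][120:220,30:190],5)[:330],0,0)
put(u(S["image"][205:275,150:230],3.8),0,334)
put(u(T["image"][170:222,290:355],5),310,334)
put(u(S["image"][110:180,215:265],3)[:260],640,334)
cv2.imwrite("pics/c3.png",o)
```

```text
(no output)
```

View pics/c3.png

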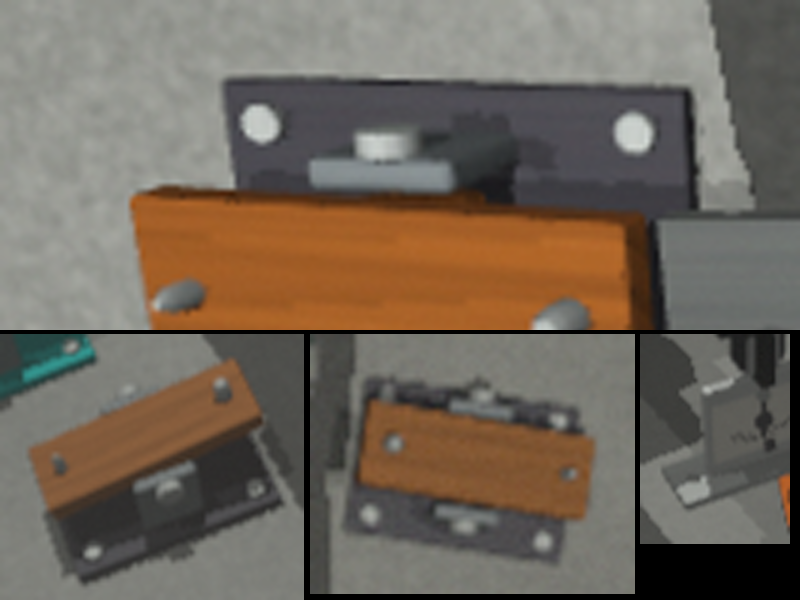

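The crop shows the foot's near corners in the wrist view, the block corners and pins in all three views, and the thick pin at +y. I'll fit the stand pose to these features and work out the in-hand pose from the gauge holes.

```bash
cat > fit.py <<'E'
from h import *
import pickle
from scipy.optimize import least_squares
np.set_printoptions(precision=2,suppress=True)
W,S,T=pickle.load(open("p3.pkl","rb"))
c=lambda x,y,k,x0,y0,c0,r0:((x-x0+.5)/k-.5+c0,(y-y0+.5)/k-.5+r0)
w=lambda x,y:c(x,y,5,0,0,30,120); s=lambda x,y:c(x,y,3.8,0,334,150,205); t=lambda x,y:c(x,y,5,310,334,290,170)
B=lambda x,y,z=0:("b",(x,y,12+z)); F=lambda x,y:("f",(x,y,10))
obs={"W":(W,[(F(-55,-75),w(224,80)),(F(-55,75),w(692,90)),(B(-28,-78),w(133,193)),(B(-28,78),w(627,214)),(B(0,-60,7.5),w(180,297)),(B(0,60,7.5),w(560,318))]),
"S":(S,[(B(-28,-78),s(30,450)),(B(-28,78),s(237,360)),(B(28,78),s(262,400)),(B(28,-78),s(47,507)),(B(0,-60,7.5),s(60,465)),(B(0,60,7.5),s(222,391))]),
"T":(T,[(B(28,78),t(368,401)),(B(28,-78),t(594,438)),(B(-28,-78),t(583,518)),(B(-28,78),t(357,484)),(B(0,-60,7.5),t(569,474)),(B(0,60,7.5),t(394,443)),(F(55,75),t(365,378)),(F(55,-75),t(578,408)),(F(-55,75),t(345,528)),(F(-55,-75),t(560,565))])}
def pt(q,o):
    Rz=R.from_euler("z",q[2]).as_matrix();v=np.array(o[1],float)
    if o[0]=="b": v=R.from_euler("x",q[3]).as_matrix()@v+[0,0,55]
    return Rz@v+[q[0],q[1],0]
def res(q,ks):
    out=[]
    for k in ks:
        p,l=obs[k]
        out.append((proj(p,np.array([pt(q,o) for o,_ in l]))-np.array([m for _,m in l])).ravel())
    return np.concatenate(out)
if __name__=="__main__":
    for ks in ["W","S","T","WST"]:
        r=least_squares(res,[513,-193,-.1,.12],args=(ks,),loss="soft_l1");print(ks,r.x,np.sqrt(np.mean(res(r.x,ks)**2)))
    print(res(r.x,"W").reshape(-1,2))
    # in-hand pose from holes of w2 (800x600 px) at tool z=112
    for rc in [(299,290),(298,508)]:
        C=np.array(W["T_tool_cam"]);u=cv2.undistortPoints(np.array([[[ (rc[1]+.5)*.64-.5,(rc[0]+.5)*.64-.5]]]),W["K"],W["D"])[0,0]
        d=C[:3,:3]@[u[0],-u[1],-1];print(C[:3,3]+d*(112-C[2,3])/d[2])
    plan([513,-193,330],-0.11)
E
python3 fit.py
```

```text
W [ 513.21 -191.48   -0.14    0.13] 0.5367409233545056
S [ 512.85 -192.62   -0.18    0.16] 1.2428710461145795
T [ 514.46 -193.09   -0.14    0.14] 0.26662393978404514
WST [ 513.53 -192.26   -0.14    0.13] 0.7769573946285292
[[-0.66 -0.27]
 [-0.92 -0.54]
 [-0.68  0.09]
 [-0.09  1.38]
 [ 0.01 -0.15]
 [ 0.18  0.91]]
[  1.85 -58.64 112.  ]
[  2.39  60.51 112.  ]
shift cm [ -3.42 -21.34   1.  ] turn [ 0.  0. -0.] tcp [502.9  22.9 340. ]
```

```bash
cat >> h.py <<'E'
H=np.array([2.1,.9,120.])
def gplan(stand,tilt,up=0,H=H):
    x,y,yaw=stand
    Rg=R.from_euler("z",yaw).as_matrix()@R.from_euler("x",tilt).as_matrix()
    G=np.array([x,y,55])+Rg@[0,0,12+up]
    plan(G-Rg@np.diag([-1.,1,-1])@H,yaw,tilt)
E
python3 - <<'E'
from fit import *
np.set_printoptions(precision=4,suppress=True)
for ks in ["W","WT"]:
    r=least_squares(res,[513,-193,-.1,.12],args=(ks,),loss="soft_l1");print(r.x)
gplan([513.4,-191.8,-.14],.13,40)
E
```

```text
[ 513.2051 -191.4846   -0.1362    0.1333]
[ 513.6564 -192.0591   -0.1398    0.1328]
shift cm [ -3.596 -23.537  11.459] turn [-0.1299 -0.0017  0.0277] tcp [502.9  22.9 340. ]
```

>>> play_rows:
  steps: "0 0 0 -0.3 -2 0 255;0 0 0 -0.55 -3.5 0 255;0 0 0 -0.55 -3.5 0 255;0 0 0 -0.55 -3.5 0 255;0 0 0 -0.55 -3.5 0 255;0 0 0 -0.55 -3.5 1 255;0 0 0 -0.4 -2.5 2 255;0 0 0 -0.15 -1.5 2 255;-0.065 0 0.014 0 0 1 255;-0.065 0 0.014 0 0 0 255;0 0 0 0 0 0 255;0 0 0 0 0 0 255"

```text
time_s: 11.5
tcp_pos: [512.5, -214.5, 280.2]
orientation: [0.004, 0.07, 0.996, 0.064]
force: [1.3, 0.3, -3.6]
width: 12.9
```

Run:
```python
from h import *
gplan([513.5,-191.8,-.138],.132,40)
```

```text
shift cm [-5.000e-03 -7.970e-01  5.425e+00] turn [-0.0033 -0.0011 -0.0016] tcp [ 512.5 -214.5  280.2]
```

>>> play_rows:
  steps: "0 0 0 0 -0.8 0.4 255;0 0 0 0 0 2 255;0 0 0 0 0 2 255;0 0 0 0 0 1 255;0 0 0 0 0 0 255;0 0 0 0 0 0 255;0 0 0 0 0 0 255"

```text
time_s: 12.38
tcp_pos: [512.5, -215.5, 226.4]
orientation: [0.004, 0.07, 0.995, 0.065]
force: [0.8, 0.7, -3.2]
width: 13.5
```

Run:
```python
from h import *
gplan([513.5,-191.8,-.138],.132,40)
W=cam("wrist");S=cam("scene");T=cam("top")
import pickle;pickle.dump([W,S,T],open("p4.pkl","wb"))
o=np.zeros((600,800,3),np.uint8)
u=lambda i,k:cv2.resize(i,None,fx=k,fy=k,interpolation=cv2.INTER_CUBIC)
a=u(W["image"][110:260,100:420],2.5)[:300];o[:a.shape[0],:a.shape[1]]=a
b=u(S["image"][150:270,135:240],2.5);o[300:600,:b.shape[1]]=b
c=u(S["image"][185:225,165:205],7.5);o[300:600,300:600]=c
cv2.imwrite("pics/c4.png",o)
```

```text
shift cm [ 0.016 -0.001  0.099] turn [-0.0026 -0.     -0.0017] tcp [ 512.5 -215.5  226.4]
```

View pics/c4.png

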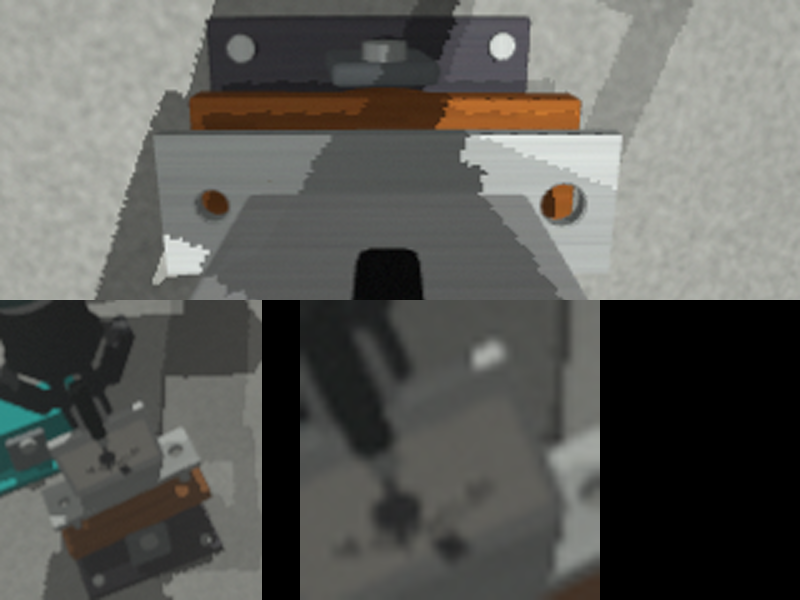

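Run:
```python
from h import *
import pickle
np.set_printoptions(precision=2,suppress=True)
W,S,T=pickle.load(open("p4.pkl","rb"));C=np.array(W["T_tool_cam"]);print(W["cx"],W["cy"],W["D"])
def tp(x,y,z):
    px=[(x+.5)/2.5-.5+100,(y+.5)/2.5-.5+110]
    u=cv2.undistortPoints(np.array([[px]]),W["K"],W["D"])[0,0];d=C[:3,:3]@[u[0],-u[1],-1];return C[:3,3]+d*(z-C[2,3])/d[2]
print("plate",tp(154,133,112),tp(621,133,112)," holes",tp(212,204,112),tp(564,203.5,112))
print("block",tp(190.5,95,161),tp(581,95,161))
print("foot",tp(208,18,212),tp(530,16,212))
```

```text
254.87086820267623 190.44404551172335 [-0.06  0.    0.    0.    0.  ]
plate [ 26.63 -76.97 112.  ] [ 26.6   78.11 112.  ]  holes [  1.78 -59.4  112.  ] [  1.93  60.85 112.  ]
block [ 30.72 -77.06 161.  ] [ 30.69  76.83 161.  ]
foot [ 56.76 -80.27 212.  ] [ 57.51  64.65 212.  ]
```

>>> play_rows:
  steps: "0 0 0 0.05 -0.06 0 255;0 0 0 0 0 1 255;0 0 0 0 0 1 255;0 0 0 0 0 0.4 255;0 0 0 0 0 0.2 255;0 0 0 0 0 0.2 255;0 0 0 0 0 0.2 255;0 0 0 0 0 0.2 255;0 0 0 0 0 0 255;0 0 0 0 0 0 255"

```text
time_s: 13.78
tcp_pos: [512.2, -211.7, 193.7]
orientation: [0.004, 0.07, 0.995, 0.065]
force: [0.3, 0.2, -3.2]
width: 13.2
```

Run:
```python
from h import *
s=bot.sense();print(s["force"],s["wrist_torque"]);gplan([513.5,-191.8,-.138],.132,0)
```

```text
[ 0.29563541  0.16834789 -3.21412507] [-0.19463141  0.03524754 -0.00673742]
shift cm [-0.067  0.06   0.81 ] turn [-0.002  -0.0014 -0.0019] tcp [ 512.2 -211.7  193.7]
```

>>> play_rows:
  steps: "0 0 0 0 0 0.15 255;0 0 0 0 0 0.15 255;0 0 0 0 0 0.15 255;0 0 0 0 0 0.15 255;0 0 0 0 0 0 255;0 0 0 0 0 0 255"

```text
time_s: 14.52
tcp_pos: [512.3, -210.9, 187.7]
orientation: [0.004, 0.07, 0.995, 0.065]
force: [0.1, 0.9, -4.2]
width: 13.6
```

Run:
```python
from h import *
s=bot.sense();print(s["force"],s["wrist_torque"]);gplan([513.5,-191.8,-.138],.132,0)
```

```text
[ 0.09200657  0.90306529 -4.18248589] [-0.13057419  0.04929879 -0.00676146]
shift cm [-0.07   0.061  0.204] turn [-0.0019 -0.0015 -0.0019] tcp [ 512.3 -210.9  187.7]
```

>>> play_rows:
  steps: "0 0 0 0 0 0.1 255;0 0 0 0 0 0.1 255;0 0 0 0 0 0.05 255;0 0 0 0 0 0 255;0 0 0 0 0 0 255"

```text
time_s: 15.15
tcp_pos: [512.5, -210.8, 186.2]
orientation: [0.004, 0.07, 0.995, 0.065]
force: [-3.4, 0.1, 6.0]
width: 13.5
```

Run:
```python
from h import *
s=bot.sense();print(s["force"],s["wrist_torque"]);gplan([513.5,-191.8,-.138],.132,0)
```

```text
[-3.44481457  0.12249983  6.03443464] [0.00525623 0.58296566 0.04425259]
shift cm [-0.051  0.064  0.059] turn [-0.0025 -0.0003 -0.0018] tcp [ 512.5 -210.8  186.2]
```

>>> play_rows:
  steps: "0 0 0 0 0 0.06 255;0 0 0 0 0 0 255;0 0 0 0 0 0 255;0 0 0 0 0 0 255"

```text
time_s: 15.65
tcp_pos: [512.5, -210.8, 186.2]
orientation: [0.004, 0.07, 0.995, 0.064]
force: [-3.9, -1.0, 8.6]
width: 13.7
```

Run:
```python
from h import *
s=bot.sense();print(s["force"],s["wrist_torque"]);gplan([513.5,-191.8,-.138],.132,0)
W=cam("wrist");S=cam("scene");T=cam("top")
for t in ["pointer_tip","mark_tip","gauge","seat","grip"]:
  for n,p in dict(W=W,S=S,T=T).items():
    print(t,n,[(np.round(d["position"],1).tolist(),round(d["confidence"],2)) for d in models.spot_point(t,p)])
import pickle;pickle.dump([W,S,T],open("p5.pkl","wb"))
o=np.zeros((600,800,3),np.uint8)
u=lambda i,k:cv2.resize(i,None,fx=k,fy=k,interpolation=cv2.INTER_CUBIC)
a=u(W["image"][110:220,100:420],2.5)[:270];o[:a.shape[0],:a.shape[1]]=a
b=u(S["image"][190:256,135:235],4);o[275:275+264,:400]=b
c=u(S["image"][195:235,165:205],8);o[275:595,420:740]=c
cv2.imwrite("pics/c5.png",o)
```

```text
[-3.87043126 -0.95311188  8.6160669 ] [0.08373486 0.7946059  0.13254515]
shift cm [-0.048  0.067  0.057] turn [-0.0028  0.0002 -0.0018] tcp [ 512.5 -210.8  186.2]
pointer_tip W [([250.8, 50.7], 0.31)]
pointer_tip S [([228.0, 180.5], 0.44)]
pointer_tip T []
mark_tip W []
mark_tip S []
mark_tip T []
gauge W [([190.1, 257.9], 0.69)]
gauge S [([228.3, 187.0], 0.88)]
gauge T [([245.1, 213.1], 0.79), ([192.2, 321.7], 0.66)]
seat W []
seat S [([231.3, 187.7], 0.62), ([193.6, 140.2], 0.56), ([301.3, 116.7], 0.41)]
seat T [([191.5, 322.7], 0.54)]
grip W [([297.4, 419.7], 0.63), ([262.8, 255.1], 0.59)]
grip S [([205.6, 176.4], 0.97), ([129.6, 268.1], 0.6)]
grip T [([248.3, 207.0], 0.94), ([192.9, 337.0], 0.72)]
```

View pics/c5.png

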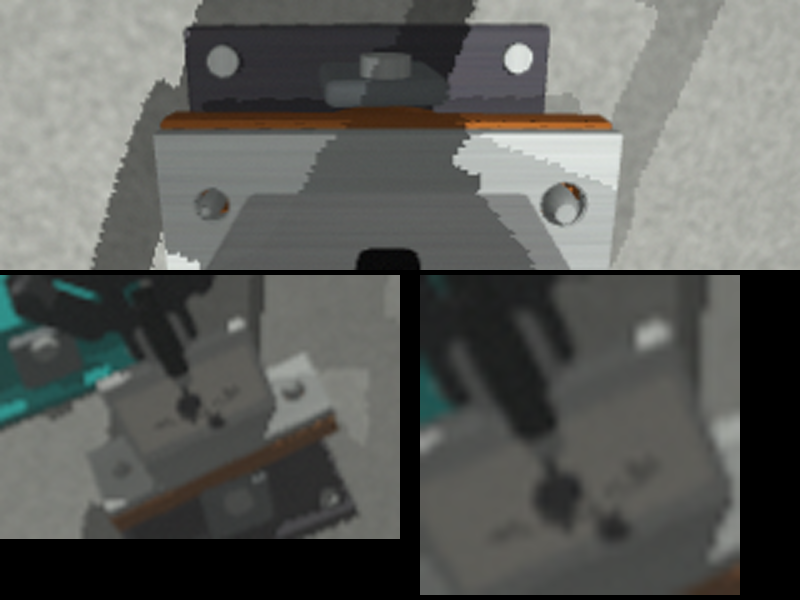

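Both pins are in their holes and the height is within 0.6 mm of seated. The wrist moment suggests the plate is slightly pitched in the grip. I'll open briefly so the gauge settles flush under its own weight, then grip again.

>>> play_rows:
  steps: "0 0 0 0 0 0 200;0 0 0 0 0 0 180;0 0 0 0 0 0 170;0 0 0 0 0 0 170;0 0 0 0 0 0 170;0 0 0 0 0 0 170"

```text
time_s: 17.3
tcp_pos: [512.3, -210.6, 184.6]
orientation: [0.004, 0.07, 0.995, 0.065]
force: [0.9, 0.1, -0.5]
width: 28.2
```

Run:
```python
from h import *
s=bot.sense();print(s["force"],s["wrist_torque"],s["width"]);gplan([513.5,-191.8,-.138],.14,0)
W=cam("wrist");S=cam("scene");
import pickle;pickle.dump([W,S],open("p6.pkl","wb"))
for t in ["pointer_tip","gauge","grip"]:
  print(t,[(np.round(d["position"],1).tolist(),round(d["confidence"],2)) for d in models.spot_point(t,S)])
```

```text
[ 0.8648209   0.05766654 -0.45611136] [-0.06932489  0.05272624  0.03326828] 28.198103199601505
shift cm [-0.069 -0.043 -0.109] turn [-0.0099 -0.0015 -0.002 ] tcp [ 512.3 -210.6  184.6]
pointer_tip [([228.0, 184.4], 0.62)]
gauge [([159.2, 270.8], 0.82), ([229.5, 187.5], 0.59)]
grip [([129.0, 270.3], 0.93), ([205.6, 177.0], 0.66), ([241.0, 187.9], 0.27)]
```

>>> play_rows:
  steps: "-0.01 0 0 -0.07 -0.04 -0.12 170;0 0 0 0 0 0 170;0 0 0 0 0 0 220;0 0 0 0 0 0 255;0 0 0 0 0 0 255;0 0 0 0 0 0 255;0 0 0 0 0 0 255"
  newtons: 80

```text
time_s: 18.42
tcp_pos: [513.0, -211.4, 185.9]
orientation: [0.004, 0.07, 0.995, 0.07]
force: [0.5, -1.8, 1.0]
width: 13.4
```

Run:
```python
from h import *
s=bot.sense();print(s["force"],s["wrist_torque"],s["width"]);
Rg=rot(s["orientation"])@np.diag([-1.,1,-1]);print("ypr",R.from_matrix(Rg).as_euler("ZXY"))
print("axle in tool",rot(s["orientation"]).T@(np.array([513.5,-191.8,55])-s["tcp_pos"]))
gplan([513.5,-191.8,-.138],.14,0)
W=cam("wrist");S=cam("scene");T=cam("top")
import pickle;pickle.dump([W,S,T],open("p6.pkl","wb"))
```

```text
[ 0.51152356 -1.80142951  1.0073483 ] [-0.60736906 -0.00625316 -0.01930121] 13.357315065839888
ypr [-0.14007218  0.13962282  0.00140175]
axle in tool [  2.02913169   1.04005568 132.31254855]
shift cm [0.007 0.009 0.031] turn [-0.0004 -0.0011 -0.0021] tcp [ 513.  -211.4  185.9]
```

```bash
cat > ov.py <<'E'
from h import *
import pickle,sys
def gpt(v,stand,tilt):
    Rg=R.from_euler("z",stand[2]).as_matrix()@R.from_euler("x",tilt).as_matrix()
    return np.array([stand[0],stand[1],55])+Rg@(np.array(v,float)+[0,0,12])
ST=[513.5,-191.8,-.139]
def overlay(S,tilt,name,xf=9,c0=160,r0=190,w=50,h=50,k=12):
    o=cv2.resize(S["image"][r0:r0+h,c0:c0+w],None,fx=k,fy=k,interpolation=cv2.INTER_CUBIC)
    o=cv2.convertScaleAbs(o,alpha=1.6)
    def dot(v,col,r=2):
        x,y=proj(S,gpt(v,ST,tilt))[0];cv2.circle(o,(int((x-c0+.5)*k),int((y-r0+.5)*k)),r,col,-1)
    for a in np.arange(-.4,.45,.1):
        for rr in (50,62): dot((xf,rr*np.sin(a),80-rr*np.cos(a)),(0,0,255) if abs(a)>.01 else (0,255,0))
    dot((xf,0,80),(255,0,0),4)
    for v in [(5,-48,95),(5,48,95),(25,78,8),(25,-78,8),(25,78,0),(25,-78,0)]: dot(v,(255,255,0),3)
    cv2.imwrite(name,o)
E
python3 - <<'E'
from ov import *
W,S,T=pickle.load(open("p6.pkl","rb"))
overlay(S,.14,"pics/o1.png")
E
```

```text
(no output)
```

View pics/o1.png

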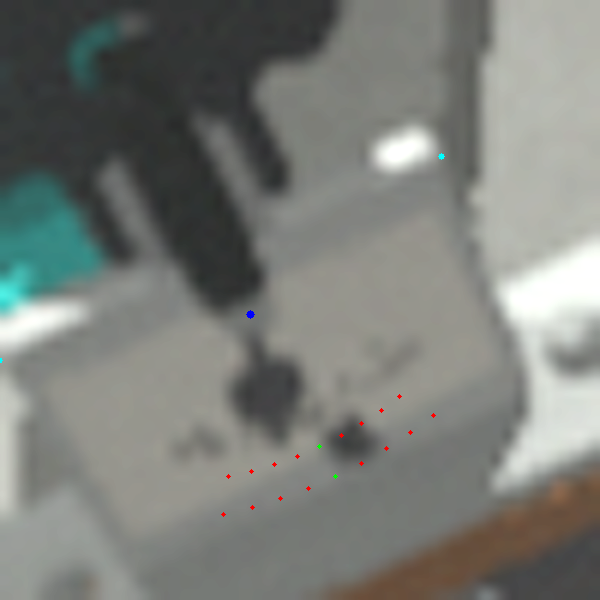

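Flush fit looks good (forces near zero). The mark reads roughly 0.1 at this roll and the pointer −0.14, so I'll rock by about −0.25 around the axle, checking forces halfway.

>>> play_rows:
  steps: "0.03 0 0 0 0.4 0 255;0.03 0 0 0 0.4 0 255;0.03 0 0 0 0.4 0 255;0.03 0 0 0 0.4 0 255;0 0 0 0 0 0 255;0 0 0 0 0 0 255"

```text
time_s: 19.32
tcp_pos: [515.0, -195.3, 187.0]
orientation: [-0.0, 0.07, 0.998, 0.01]
force: [0.9, -2.4, -1.8]
width: 13.2
```

```bash
cat > chk.py <<'E'
from h import *
s=bot.sense();print(np.round(s["force"],1),np.round(s["wrist_torque"],2),s["width"],s["time_s"])
Rg=rot(s["orientation"])@np.diag([-1.,1,-1]);print("ypr",R.from_matrix(Rg).as_euler("ZXY").round(4))
print("axle in tool",(rot(s["orientation"]).T@(np.array([513.5,-191.8,55])-s["tcp_pos"])).round(2))
E
python3 chk.py
```

```text
[ 0.9 -2.4 -1.8] [-0.54 -0.1  -0.06] 13.246732717496018 19.325
ypr [-0.1397  0.0205  0.0023]
axle in tool [  1.71   0.58 132.02]
```

>>> play_rows:
  steps: "0.033 0 0 0 0.44 0 255;0.033 0 0 0 0.44 0 255;0.033 0 0 0 0.44 0 255;0.033 0 0 0 0.44 0 255;0 0 0 0 0 0 255;0 0 0 0 0 0 255;0 0 0 0 0 0 255;0 0 0 0 0 0 255;0 0 0 0 0 0 255;0 0 0 0 0 0 255"

```text
time_s: 20.58
tcp_pos: [517.6, -178.1, 186.8]
orientation: [-0.005, 0.07, 0.996, -0.056]
force: [-1.7, -3.8, 2.0]
width: 12.9
```

```bash
python3 chk.py
python3 - <<'E'
from ov import *
S=cam("scene");pickle.dump(S,open("p7.pkl","wb"))
for t in ["pointer_tip","mark_tip"]: print(t,models.spot_point(t,S))
overlay(S,-.112,"pics/o2.png",c0=165,r0=190)
E
```

```text
[-1.7 -3.8  2. ] [-0.79  0.3  -0.09] 12.903671815131348 20.575
ypr [-0.1396 -0.1121  0.0016]
axle in tool [  1.95   0.68 132.61]
pointer_tip [{'position': [222.9, 191.3], 'confidence': 0.57}]
mark_tip []
```

View pics/o2.png

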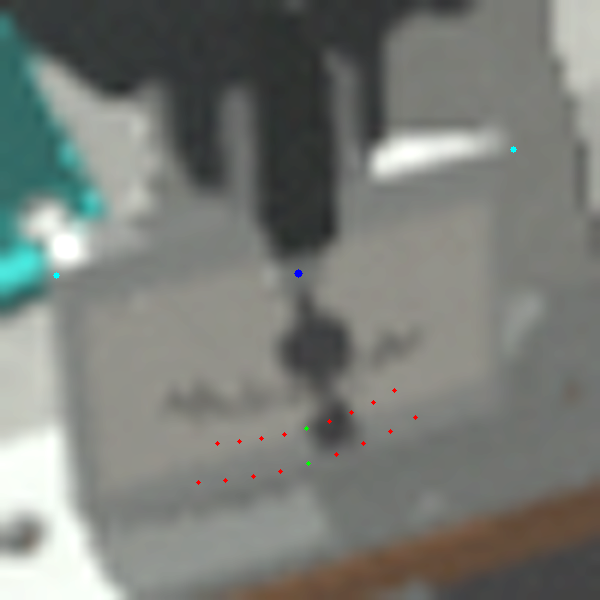

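The pointer's bob at (315,347) and the mark at (334,427) in the crop are now nearly on one radial line. I'll refine with blob centroids from both pictures.

```bash
cat > mk.py <<'E'
from ov import *
from scipy.optimize import least_squares
def cent(S,c,r=3.2):
    "dark centroid near full-res (col,row)"
    g=cv2.cvtColor(S["image"],cv2.COLOR_BGR2GRAY).astype(float);k=8
    c=np.array(c,float)
    Y,X=np.mgrid[0:g.shape[0]:1/k,0:g.shape[1]:1/k]
    y0,x0=int(c[1])-8,int(c[0])-8
    ys,xs=np.mgrid[y0:y0+17:1/k,x0:x0+17:1/k]
    v=cv2.remap(g.astype(np.float32),xs.astype(np.float32),ys.astype(np.float32),cv2.INTER_LINEAR)
    for _ in range(15):
        m=np.hypot(xs-c[0],ys-c[1])<r;hi=np.percentile(v[m],85);w=np.clip(hi-v,0,None)*m
        c=np.array([(w*xs).sum(),(w*ys).sum()])/w.sum()
    return c
def fit(data,xf=9):
    def f(q):
        m,rb=q[:2];e=[]
        for i,(S,tilt,b,k) in enumerate(data):
            d=q[2+2*i:4+2*i];P=lambda r,a:proj(S,gpt((xf,r*np.sin(a),80-r*np.cos(a)),ST,tilt))[0]+d
            e+=list(P(rb,-tilt)-b)+list(P(56,m)-k)
        return np.array(e)
    r=least_squares(f,[.12,28]+[0]*2*len(data));return r.x,r.fun
E
python3 - <<'E'
from mk import *
np.set_printoptions(precision=3,suppress=True)
z=lambda x,y,c0,r0:(x/12-.5+c0,y/12-.5+r0)
S1=pickle.load(open("p6.pkl","rb"))[1];S2=pickle.load(open("p7.pkl","rb"))
b1,m1=cent(S1,z(267,388,160,190)),cent(S1,z(352,440,160,190),2.4)
b2,m2=cent(S2,z(315,347,165,190)),cent(S2,z(334,427,165,190),2.4)
print((b1-[160,190]+.5)*12,(m1-[160,190]+.5)*12,(b2-[165,190]+.5)*12,(m2-[165,190]+.5)*12)
d1=(S1,.1396,b1,m1);d2=(S2,-.112,b2,m2)
for d in ([d1,d2],[d1],[d2]): print(*fit(d))
E
```

```text
[268.523 392.408] [351.921 443.163] [316.839 349.005] [333.851 426.435]
[ 0.113 28.4   -0.27  -0.441 -0.141 -0.828] [ 0.059  0.038 -0.059 -0.038 -0.051 -0.041  0.051  0.041]
[ 0.117 27.89  -0.296 -0.356] [-0. -0. -0. -0.]
[ 0.109 28.858 -0.116 -0.898] [-0. -0. -0. -0.]
```

>>> play_rows:
  steps: "0.009 0 0 0 0.12 0.03 255;0 0 0 0 0 0 255;0 0 0 0 0 0 255;0 0 0 0 0 0 255;0 0 0 0 0 0 255;0 0 0 0 0 0 255;0 0 0 0 0 0 255;0 0 0 0 0 0 255"

```text
time_s: 21.72
tcp_pos: [517.8, -176.9, 186.3]
orientation: [-0.005, 0.07, 0.996, -0.06]
force: [-1.5, -4.1, 3.6]
width: 13.1
```

```bash
python3 chk.py
python3 - <<'E'
from mk import *
np.set_printoptions(precision=3,suppress=True)
S=cam("scene");W=cam("wrist");pickle.dump(S,open("p8.pkl","wb"))
z=lambda x,y,c0,r0:(x/12-.5+c0,y/12-.5+r0)
b,m=cent(S,z(316,347,165,190)),cent(S,z(334,427,165,190),2.4)
print(fit([(S,-.121,b,m)]))
S1=pickle.load(open("p6.pkl","rb"))[1]
d1=(S1,.1396,cent(S1,z(267,388,160,190)),cent(S1,z(352,440,160,190),2.4))
print(fit([d1,(S,-.121,b,m)])[0][:2])
o=np.zeros((600,800,3),np.uint8)
a=cv2.resize(W["image"][110:220,100:420],None,fx=2.5,fy=2.5)[:220];o[:220]=a
o[225:225+360,:400]=cv2.resize(S["image"][195:249,150:210],(400,360),interpolation=cv2.INTER_CUBIC)
o[225:585,410:770]=cv2.resize(S["image"][205:237,177:209],(360,360),interpolation=cv2.INTER_CUBIC)
cv2.imwrite("pics/f.png",cv2.convertScaleAbs(o,alpha=1.4))
E
```

```text
[-1.5 -4.1  3.6] [-0.89  0.34 -0.04] 13.148730271371841 21.725
ypr [-0.1396 -0.121   0.0016]
axle in tool [  1.97   0.62 132.24]
(array([ 0.111, 29.072, -0.168, -0.758]), array([-0., -0., -0., -0.]))
[ 0.114 28.502]
```

View pics/f.png

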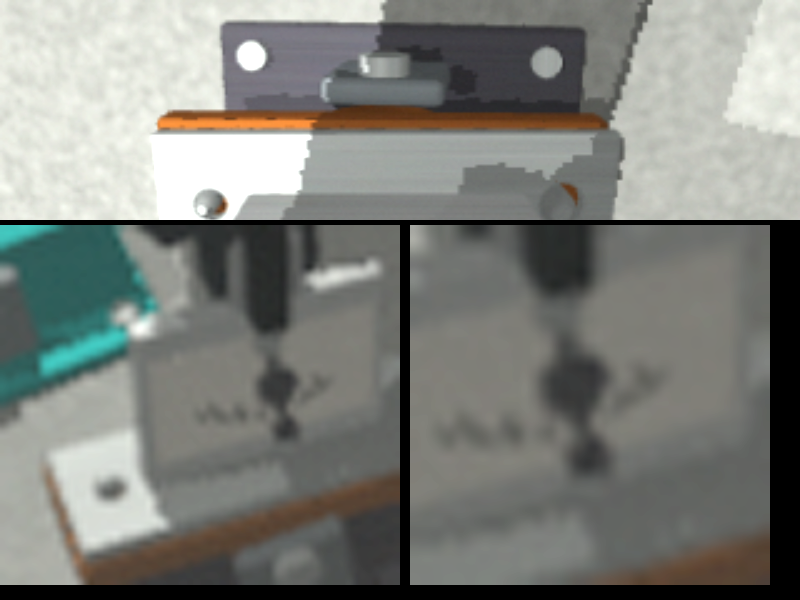

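```bash
python3 -c "
from plant import finish_job;print(finish_job())"
```

```text
the job is handed in; nothing more can be done
None
```

The grey gauge is seated on the dark stud block with the wide hole over the thick pin and the narrow hole over the thin one. Block and gauge are rocked together to about −0.121 rad. The job is handed in at about 22 s with the gauge still gripped at 80 N; no verdict is reported.

**Re-grip:** After the first lowering the wrist moment showed the plate slightly pitched in the grip. I opened the gripper briefly so the gauge could settle on its pins under its own weight. Then I gripped it again.

**Seating check:** The last pictures show both pins in their holes and no gap between plate and block. The arm presses down lightly, with about 5 N or less of wrist force.

**Pointer check:** The pointer lines up with the mark tab and reads about +0.121, taken from the tool's roll. My picture measurement of the mark gave 0.111 to 0.117, slightly below its stated minimum of 0.12, so I set the pointer to about 0.12. The remaining difference is at most about 0.01 rad. The network never found the mark tip, so the mark comes only from my own blob fit.

I never gripped or aimed at the offcut, tub, marker or the orange and turquoise look-alikes, though I did not check their positions at the end.

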